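# Book a specimen pot in at the intake station

### The arm

A 6-joint arm with a two-finger parallel gripper is mounted at the origin on the work surface. World frame = base frame: x ahead of the robot, y to its left, z up, the work surface at z = 0. Lengths are in m, angles in rad, forces in N, time in s.
With the tool pointing down it reaches from about 0.375 to 0.9 m from the base axis. Payload 3.1 kg.
Tool frame: the origin (TCP) lies on the centre line of the jaws, within the pads' length; the fingertips stand 25 mm ahead of it and the grasp point (between the pads) lies 6 mm ahead of it (manip.tips_ahead is the distance from the TCP to the fingertips, in m); z points along the fingers, y is the direction in which the jaws open and shut (so a half turn about z gives the same grasp; the last joint's range is limited). The gripper opens to 85 mm and grips with 20 to 120 N. Pads are 22 mm wide; open, the fingers measure 114 mm over their backs; the gripper's body (76 mm by 85 mm) begins 54 mm behind the grasp point. The pads swing forward as they close: fully open they stand 13 mm farther back than shut.
Start: joints at [-1.405, 0.527, 1.433, -0, 1.181, -0.178], TCP at [0.211, -0.588, 0.256] pointing down, gripper open.
Joint ranges: [-3.08, 3.08], [-0.75, 2.2], [0.22, 2.44], [-1.43, 4.57], [0, 2.65], [-2.85, 2.85]. Speed limits (rad/s): [2.79, 2.79, 3.14, 3.14, 3.14, 3.14].

### API

Orientations are given as a unit quaternion [x, y, z, w].
In Python, from station import manip gives the robot as it stands.
- The arm moves only by the tool play_rows, never from a script. Its argument "steps" is a list that holds one entry, the list of rows, each a list of 6 numbers: the shift along the tool's x, y, z in m, then the turn, a rotation vector about the tool's x, y, z in degrees. In form: [[[x, y, z, rx, ry, rz], ...]]. A call has 1 to 10 rows; each row shifts and turns the commanded pose from where the row before left it, along the tool's axes as they then stand; what a row does not reach is not made up. A row lasts 1/8 s, in which the tool goes at most 62.5 mm and 10.7 degrees, less where a joint would pass 70% of its speed; a pose out of reach is approached as far as the arm can. A call is refused whole if a number of a shift passes 0.0625 or a number of a turn 10.7, either way. A call with a gripper value outside its range is refused whole. "fingers" is the opening, from 0 (shut) to 1 (fully open), set as the call begins (left out, the last holds). The fingers move at their own pace and stop on an object; "squeeze" is the grip in N (left out, the last holds). Time passes only in rows, so rows that do not move let the fingers close. It gives the time, the measured TCP pose, the force and the opening at its end, in the units of the state.
- manip.sense(): the state, without advancing time (a new reading comes with each control period).
- manip.snapshot(name): name is "scene" or "top"; returns a dict with "img" (480x640x3 uint8, red, green, blue), "K" (3x3 intrinsics, pixels), "k1" (the pictures are not rectified: a ray, as slopes to the right and down, at radius r is drawn at 1 + k1 r^2 times it, then the intrinsics apply), "world_from_camera" (4x4, takes a point from camera to world coordinates). Camera axes: x right, y down, z forward; pixel columns grow to the right and rows downward; lengths in m; the calibration is good to about 2 mm. A picture is of the moment at which its call begins. There is no depth.
- manip.sign_off(): hands the job in, once; it reports no verdict.
Trained networks look in a picture, given as the dict that the camera call returned (one of the last four; its "shot" number tells which), for a name from the list of things; names that differ only in an ending like _2 or _b are one class to them, and where a whole thing is asked for, a point or a joint stands for the part that bears it (a point fixed in the world has none). Each returns a list of dicts, best first, with "score" (0 to 1); they miss things now and then, are a little off and sometimes report something else, mostly with a low value. They report only what shows in the picture. A call takes as long as a camera call. They do not tell look-alikes from the thing itself.
- manip.regions_of(label, picture): "pixels" (480x640 bool, what is visible of it) and "rect" ([left, top, right, bottom] in pixels, round what is visible of it).
- manip.pinpoint(label, picture): "point" ([column, row] in pixels: a listed point, or the origin of a listed thing).
The state is a dict: "t": time; "q": joint angles; "qd": joint speeds; "tau": joint torques, N m; "tcp_pos": TCP position; "tool_rot": TCP orientation; "force": force on the tool from outside, world axes, zero at the start; "ft_torque": the same for the moment, N m; "finger_gap": opening from 0.0 (shut) to 1.0 (fully open).
Only numpy, scipy, OpenCV 4.12 (cv2) and the standard library are available. Lean on these libraries where they do the work, as an engineer would, in place of code of your own. Each camera call takes 0.05 s, during which the arm holds its last target.

### The job

Book the loose specimen pot in: first turn the counter dial on the sloping console exactly four clicks clockwise from where it stands (one click for each specimen in the pot) and let go of it, then swing the chute's diverter lever fully over towards the tray that already holds a pot of the same kind, and then pick up the loose pot and drop it into the hopper from just above its mouth so that it slides into that tray. Leave the lever over and the things already in the trays in their trays, and do not disturb the bottle and the flask.

Things in the scene. Friction and masses are not known exactly. Their poses are not given: they have to be found in the camera images.
- console: Counter console, fixed: white slab 150 x 150 x 60 mm on a grey foot. Origin on the bench under the panel's centre, z up. The panel (slab's top face) slopes 35 degrees, low edge to -x (robot's side): outward normal (-0.574, 0, 0.819), centre at (0, 0, 0.125) m in this frame. The dial sits in its middle on a fast scale ring, 58 mm radius, 1 mm thick, 18 tick lines, one per click.
- dial (a joint): Angle of the dial (rad), growing clockwise as seen facing the panel. 0 at the start; a detent every 0.349 rad (20 degrees), so four clicks are 1.396. It snaps to a detent when let go near one; passing a click takes about 0.15 N m. The bar's angle on the panel differs each time: its pointing end starts 20 to 60 degrees anticlockwise of straight up the panel. Stops at -1.40 and 3.14.
- dial_grip (a point): Point on the dial's axis, 34 mm out from the panel, 12 mm below the top of the black bar grip, turning with the dial. Its z axis is the panel's outward normal (the dial's axis, 35 degrees from vertical); its x axis runs along the bar towards its pointing end (white line); its y axis runs across the bar. The bar is 70 mm long, 16 mm wide and stands from 10 to 46 mm out from the panel, on a round plate of 38 mm radius.
- chute: Sorting chute, fixed on the bench, 145 mm (x) by 440 mm (y) in all. Origin on the bench in the middle, x away from the robot, y towards the left tray, z up. In the middle stand two white cheeks at x = +-65 mm, 150 mm wide along y and 235 mm high, with a hopper mouth between them at the top; below it a steel plate 118 x 130 mm that tilts with the lever about an axis along x, 115 mm above the bench. A grey tray on either side (sides 55 mm high, outer ends 100 mm).
- hopper_mouth (a point): Centre of the open top of the hopper, 235 mm above the bench. The opening is 125 mm (chute x) by 135 mm (chute y), with upright walls 45 mm deep on the y sides.
- lever (a joint): Diverter lever, rad: 0 is upright, positive leans towards the chute's +y (left tray), negative towards -y (right tray); stops at +-0.70. It turns about an axis along the chute's x, 115 mm above the bench, stays where it is left (friction about 0.15 N m). A part dropped in the hopper slides to the side the lever leans to. Starts within 0.15 rad of upright.
- lever_tip (a point): Top end of the lever's black round grip (18 mm diameter, its lowest 70 mm below this tip), 125 mm from the lever's turning axis, 112 mm in front (-x) of the chute's middle, 44 mm clear of the cheeks. z along the lever, outwards.
- left_tray (a point): Centre of the left tray's floor, at (0, 0.13, 0.006) m in the chute's frame. Inside, the tray is 135 mm (x) by 172 mm (y).
- right_tray (a point): Centre of the right tray's floor, at (0, -0.13, 0.006) m in the chute's frame; same size as the left one.
- pot: The loose specimen pot, standing upright on the bench: white round pot with a grey lid, 70 mm high; the body is 42 mm in diameter, the lid (top 15 mm) 44 mm. Origin at the centre of its underside, z up through the lid. About 0.1 kg.
- stored_pot: A pot of the same kind, standing in one of the two trays (left or right changes), towards its outer end. Origin at the centre of its underside.
- slide_box: Flat grey slide box 80 x 36 x 24 mm lying in the other tray. Origin at the centre of its underside.
- bottle: White bottle with a blue cap, 80 mm diameter, 180 mm high, standing behind the console. Leave alone. Origin at the centre of its underside.
- flask: Conical glass flask, 90 mm diameter, 134 mm high, standing left of the chute. Leave alone. Origin at the centre of its underside.
Things that resemble listed ones, but are neither listed nor needed, are in the scene too. Leave any orange or pink look-alike of the pot alone.

How it is judged:
On the way, in this order (a step that is already met when the one before it is completed fails the run):
1. the dial stands four clicks clockwise of its start and has been let go (value of joint dial between 1.29 and 1.5 rad and contact force between the fingers and console below 0.1 N and velocity of joint dial below 0.2 rad/s), for 0.2 s.
2. the lever is swung over towards the tray with the stored pot ((((y of stored_pot in the frame of chute between 0.03 and 0.23 m and x of stored_pot in the frame of chute between -0.075 and 0.075 m and z of stored_pot in the frame of chute between -0.01 and 0.085 m) and value of joint lever above 0.6 rad) or ((y of stored_pot in the frame of chute between -0.23 and -0.03 m and x of stored_pot in the frame of chute between -0.075 and 0.075 m and z of stored_pot in the frame of chute between -0.01 and 0.085 m) and value of joint lever below -0.6 rad))), for 0.2 s.
3. the loose pot is brought to the hopper's mouth, its underside at most 40 mm above it (x of pot in the frame of chute between -0.05 and 0.05 m and y of pot in the frame of chute between -0.06 and 0.06 m and z of pot in the frame of chute between 0.1 and 0.275 m), for 0.05 s.
At the end, for the whole second after the job is handed in: the dial's pointer rests four clicks (1.396 rad, within 0.105) clockwise of its start; the lever leans at least 0.6 rad (its stop is at 0.70) towards the tray with the stored pot; the loose pot lies or stands at rest in that tray, the stored pot still in its tray and the slide box in the other (value of joint dial between 1.29 and 1.5 rad and (((y of stored_pot in the frame of chute between 0.03 and 0.23 m and x of stored_pot in the frame of chute between -0.075 and 0.075 m and z of stored_pot in the frame of chute between -0.01 and 0.085 m) and value of joint lever above 0.6 rad) or ((y of stored_pot in the frame of chute between -0.23 and -0.03 m and x of stored_pot in the frame of chute between -0.075 and 0.075 m and z of stored_pot in the frame of chute between -0.01 and 0.085 m) and value of joint lever below -0.6 rad)) and (((y of pot in the frame of chute between 0.03 and 0.23 m and x of pot in the frame of chute between -0.075 and 0.075 m and z of pot in the frame of chute between -0.01 and 0.085 m) and (y of stored_pot in the frame of chute between 0.03 and 0.23 m and x of stored_pot in the frame of chute between -0.075 and 0.075 m and z of stored_pot in the frame of chute between -0.01 and 0.085 m) and (y of slide_box in the frame of chute between -0.23 and -0.03 m and x of slide_box in the frame of chute between -0.075 and 0.075 m and z of slide_box in the frame of chute between -0.01 and 0.085 m)) or ((y of pot in the frame of chute between -0.23 and -0.03 m and x of pot in the frame of chute between -0.075 and 0.075 m and z of pot in the frame of chute between -0.01 and 0.085 m) and (y of stored_pot in the frame of chute between -0.23 and -0.03 m and x of stored_pot in the frame of chute between -0.075 and 0.075 m and z of stored_pot in the frame of chute between -0.01 and 0.085 m) and (y of slide_box in the frame of chute between 0.03 and 0.23 m and x of slide_box in the frame of chute between -0.075 and 0.075 m and z of slide_box in the frame of chute between -0.01 and 0.085 m))) and linear speed of pot below 0.02 m/s); the robot touches nothing.
It fails at once if the bottle or the flask is moved more than 30 mm or tipped (distance of any of bottle, flask from where it was at the start of the episode above 0.03 m or angle between any of bottle, flask's own z axis and vertical above 0.4 rad).
It fails at once if the pot is let fall from more than 60 mm above the hopper (z of pot in the frame of chute above 0.295 m and contact force between the fingers and pot below 0.05 N).
It also fails if it takes over 72 s, if anything falls off the work surface, if the arm or the gripper's body presses on something with over 40 N, if the wrist force passes 120 N, or if a joint passes its speed limit or range.

## Working session

There is one attempt and no reset: what is moved stays moved. The work goes in short steps, Python scripts to look and compute and a tool call to move; the robot and the scene stay as the last step left them, time stands still between calls to the robot, and variables do not carry over. Pictures are saved under pics/ and viewed, and the job is handed in when it is done.

Besides the shell and the picture viewer there is one more tool, called as name(argument=value, ...) on one line, values as JSON. play_rows: Moves the arm, as the interface text tells. Its arguments: {"type":"object","properties":{"steps":{"type":"array"},"fingers":{"type":"number"},"squeeze":{"type":"number"}},"required":["steps"]}

```bash
mkdir -p pics; ls; cat > h.py <<'E'
import numpy as np, cv2
from station import manip
from scipy.spatial.transform import Rotation as R
def snap(n,f=None):
    s=manip.snapshot(n)
    if f: cv2.imwrite('pics/'+f,s['img'][:,:,::-1])
    return s
def ray(s,p):
    K=np.array(s['K']);d=np.array([(p[0]-K[0,2])/K[0,0],(p[1]-K[1,2])/K[1,1]])
    u=d.copy()
    for _ in range(30): u=d/(1+s['k1']*(u@u))
    T=np.array(s['world_from_camera'])
    return T[:3,3],T[:3,:3]@np.array([u[0],u[1],1.])
def onz(s,p,z):
    o,d=ray(s,p); return o+d*(z-o[2])/d[2]
def proj(s,P):
    T=np.array(s['world_from_camera']);c=T[:3,:3].T@(np.array(P)-T[:3,3])
    u=c[:2]/c[2];u=u*(1+s['k1']*(u@u));K=np.array(s['K'])
    return np.array([K[0,0]*u[0]+K[0,2],K[1,1]*u[1]+K[1,2]])
def tri(a,pa,b,pb):
    o1,d1=ray(a,pa);o2,d2=ray(b,pb);d1=d1/np.linalg.norm(d1);d2=d2/np.linalg.norm(d2)
    A=np.array([d1,-d2]).T;t=np.linalg.lstsq(A,o2-o1,rcond=None)[0]
    x=o1+d1*t[0];y=o2+d2*t[1];return (x+y)/2,np.linalg.norm(x-y)
E
python3 - <<'E'
from h import *
a=snap('scene','s0.png');b=snap('top','t0.png')
np.set_printoptions(precision=3,suppress=True)
print(a['world_from_camera'],b['world_from_camera'],a['K'])
for n in ['console','dial_grip','chute','hopper_mouth','lever_tip','left_tray','right_tray','pot','stored_pot','slide_box','bottle','flask']:
    A=manip.pinpoint(n,a);B=manip.pinpoint(n,b)
    print(n,[(np.round(x['point']),round(x['score'],2)) for x in A],[(np.round(x['point']),round(x['score'],2)) for x in B])
    if A and B: print('   ',*tri(a,A[0]['point'],b,B[0]['point']))
print(manip.sense())
E
```

```text
pics
[[ 0.664  0.54  -0.518  1.323]
 [ 0.748 -0.463  0.476 -0.715]
 [ 0.017 -0.703 -0.711  1.276]
 [ 0.     0.     0.     1.   ]] [[ 0.029 -0.987  0.157  0.347]
 [-1.    -0.026  0.017  0.023]
 [-0.012 -0.158 -0.987  1.183]
 [ 0.     0.     0.     1.   ]] [[619.237   0.    315.443]
 [  0.    619.237 234.09 ]
 [  0.      0.      1.   ]]
console [(array([167., 347.]), 0.78), (array([326., 299.]), 0.53)] [(array([484., 280.]), 0.63), (array([272., 196.]), 0.46)]
    [ 0.435 -0.388 -0.015] 0.00025807027072047143
dial_grip [(array([159., 296.]), 0.67)] [(array([506., 277.]), 0.74)]
    [ 0.429 -0.374  0.164] 0.00101638372935252
chute [(array([326., 299.]), 0.92)] [(array([330., 212.]), 0.89)]
    [0.594 0.006 0.001] 0.015449414402666698
hopper_mouth [(array([333., 238.]), 0.79)] [(array([340., 183.]), 0.91), (array([269., 196.]), 0.64)]
    [ 0.61  -0.004  0.248] 0.00015036234084548727
lever_tip [(array([303., 212.]), 0.9)] [(array([338., 241.]), 0.61)]
    [ 0.489 -0.001  0.241] 0.010126938841844811
left_tray [(array([367., 278.]), 0.86), (array([440., 218.]), 0.34)] [(array([286., 205.])
[... 758 characters left out ...]
]
    [ 0.567 -0.175  0.008] 0.007673109958287496
bottle [(array([244., 406.]), 0.72)] [(array([469., 176.]), 0.78)]
    [ 0.702 -0.349  0.01 ] 0.0016264681976735722
flask [(array([438., 221.]), 0.75)] [(array([161., 209.]), 0.7)]
    [0.591 0.452 0.005] 0.008200919796684218
{'t': 1.3, 'q': array([-1.405,  0.528,  1.433, -0.   ,  1.181, -0.179]), 'qd': array([ 0.003, -0.   ,  0.001, -0.001,  0.   , -0.002]), 'tau': array([  0.   , -44.232, -17.842,  -0.   ,   0.001,   0.   ]), 'tcp_pos': array([ 0.211, -0.588,  0.256]), 'tool_rot': array([ 0.985,  0.172, -0.   ,  0.   ]), 'force': array([ 0.67 , -0.684,  0.219]), 'ft_torque': array([-0.014,  0.019, -0.004]), 'finger_gap': 1.0031450040819234}
```

View pics/s0.png

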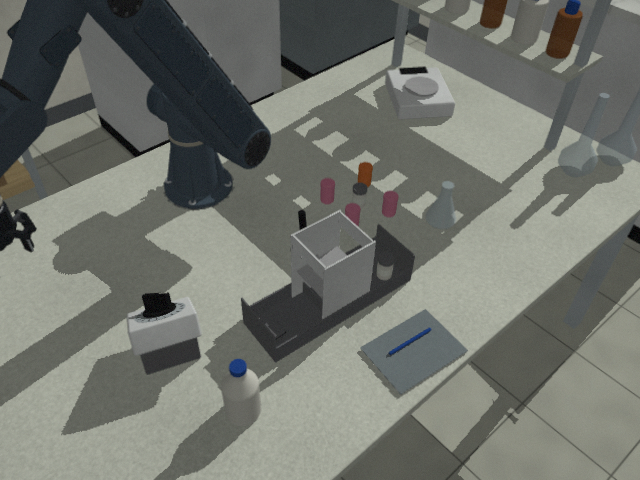

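View pics/t0.png

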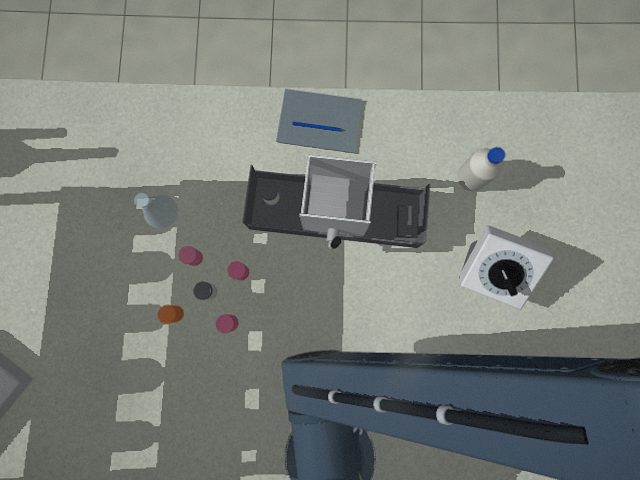

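```bash
python3 - <<'E'
import cv2,numpy as np
t=cv2.imread('pics/t0.png');s=cv2.imread('pics/s0.png')
a=cv2.resize(t[220:350,140:270],(390,390),interpolation=3)
b=cv2.resize(s[140:240,300:430],(400,390)[::1],interpolation=3)
cv2.imwrite('pics/c1.png',np.hstack([a,b]))
a=cv2.resize(t[215:320,450:560],(400,400),interpolation=3)
b=cv2.resize(s[270:370,120:220],(400,400),interpolation=3)
cv2.imwrite('pics/c2.png',np.hstack([a,b]))
a=cv2.resize(t[150:250,240:440],(800,400),interpolation=3)
cv2.imwrite('pics/c3.png',a)
E
```

```text
(no output)
```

View pics/c1.png

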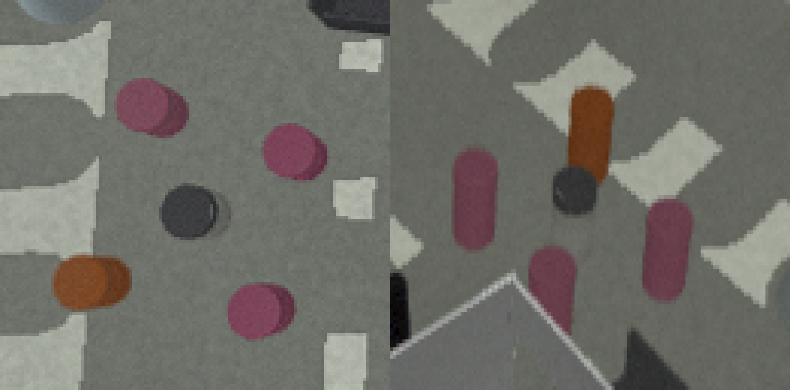

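View pics/c2.png

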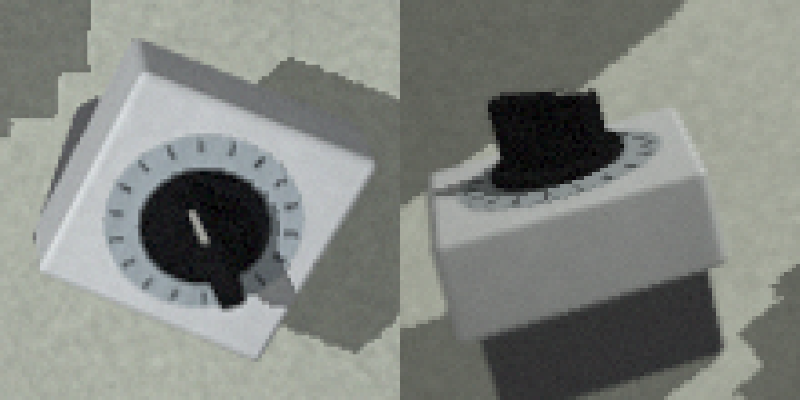

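View pics/c3.png

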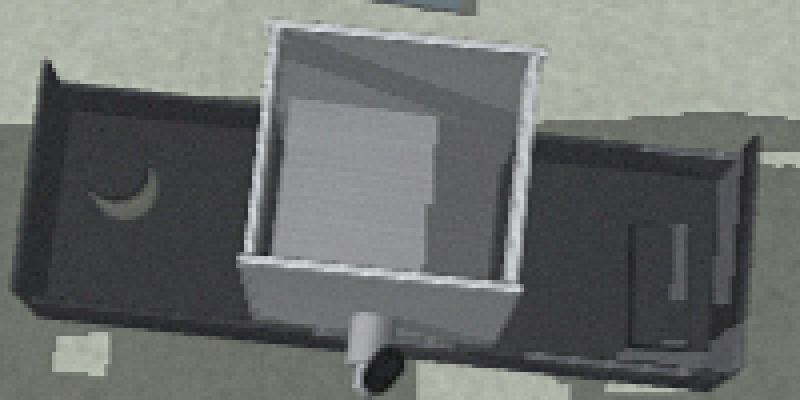

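The loose pot is the white one with the grey lid, at top (204,291) and scene (360,190). The look-alikes in the top view are pink at (190,256), (238,270) and (227,323), and orange at (171,314). The stored pot is in the left tray and the slide box is in the right one. Next I'll fit the console and chute poses.

```bash
cat > fit.py <<'E'
from h import *
from scipy.optimize import least_squares
np.set_printoptions(precision=4,suppress=True)
a=snap('scene');b=snap('top')
f=lambda p:np.array([450+p[0]/400*110,215+p[1]/400*105])
g=lambda p:np.array([120+p[0]/4,270+p[1]/4])
s=np.sin(np.radians(35));c=np.cos(np.radians(35))
n=np.array([-s,0,c]);u=np.array([c,0,s]);C=np.array([0,0,.125])
def W(p,L):
    y=p[2];M=np.array([[np.cos(y),-np.sin(y),0],[np.sin(y),np.cos(y),0],[0,0,1]]);return M@np.array(L)+[p[0],p[1],0]
def pan(U,V,N): return C+U*u+V*np.array([0,1,0])+N*n
# u up panel, V left(+y)
ct=[(pan(.075,.075,0),f((145,75))),(pan(.075,-.075,0),f((373,163))),(pan(-.075,-.075,0),f((258,357))),(pan(-.075,.075,0),f((42,266))),(pan(.075,.075,-.06),f((135,40)))]
cs=[(pan(.075,.075,0),None)]
# scene: visible corners: high edge face near scene cam
cs=[(pan(.075,.075,0),g((672,110))),(pan(.075,-.075,0),g((440,250))),]
cs=[]
cs=[(pan(.075,.075,0),g((705,178))),(pan(.075,-.075,0),g((440,248)))] if 1 else cs
def res(p,ss=cs):
    return np.concatenate([proj(b,W(p,L))-q for L,q in ct]+[proj(a,W(p,L))-q for L,q in ss])
for ss in ([],cs):
    r=least_squares(res,[.435,-.388,-.38],args=(ss,));print(r.x,np.degrees(r.x[2]),r.fun.reshape(-1,2))
p=least_squares(res,[.435,-.388,-.38],args=([],)).x
for L in [(.075,.075,0),(.075,-.075,0),(-.075,.075,0),(-.075,-.075,0)]: print('scene',proj(a,W(p,pan(*L))),'top',proj(b,W(p,pan(*L))))
print('grip',W(p,pan(0,0,.034)),proj(a,W(p,pan(0,0,.034))),proj(b,W(p,pan(0,0,.034))))
# line
M=R.from_euler('z',p[2]).as_matrix()
nw=M@n;o0=W(p,pan(0,0,.046))
for q in [(190,210),(207,243),(230,303)]:
    o,d=ray(b,f(q));t=((o0-o)@nw)/(d@nw);L=M.T@(o+d*t-o0);print('U,V',L@u,L[1])
    P=L
    if q[1]==210: P1=(L@u,L[1])
    if q[1]==243: P2=(L@u,L[1])
print('angle acw',np.degrees(np.arctan2(P1[1]-P2[1],P1[0]-P2[0])))
# pots
for nm,q in [('pot',(203.5,290.5)),('p1',(189,255)),('p2',(237.5,270)),('p3',(226,324)),('or',(168.5,314))]:
    print(nm,onz(b,q,.07))
E
python3 fit.py
```

```text
[ 0.4412 -0.3896 -0.3447] -19.750902653034164 [[-0.8725 -1.493 ]
 [ 2.8759 -0.0321]
 [ 0.5568  1.8528]
 [-1.8001  2.0132]
 [-1.0019 -2.4322]]
[ 0.48   -0.3447 -0.0995] -5.699962744310525 [[-30.1189 -12.9244]
 [-24.3361 -27.7216]
 [-11.828  -21.4897]
 [-16.5621  -5.861 ]
 [-32.3262 -14.0977]
 [-71.3905 -10.2792]
 [-66.531    4.3436]]
scene [194.9059 312.6139] top [489.0025 233.1945]
scene [125.7339 333.115 ] top [555.4509 257.7554]
scene [186.8168 296.6969] top [459.7499 286.8382]
scene [123.9984 314.7312] top [521.5068 310.5653]
grip [ 0.4229 -0.383   0.1529] [154.5842 299.8377] [507.8553 280.1039]
U,V 0.02260705170866448 0.02554626751279986
U,V 0.007378143623921997 0.007586181371685979
U,V -0.02260403799127417 -0.021533281700151775
angle acw 49.70436580287559
pot [0.3832 0.3128 0.07  ]
p1 [0.4682 0.3541 0.07  ]
p2 [0.4347 0.2338 0.07  ]
p3 [0.3056 0.2538 0.07  ]
or [0.3255 0.3923 0.07  ]
```

```bash
sed -i 's|^g=lambda.*|g=lambda p:np.array([120+(p[0]-400)/4,270+p[1]/4])|; s|^cs=\[(pan(.075,.075,0),g((705,178))).*|cs=[(pan(.075,.075,0),g((703,178))),(pan(.075,-.075,0),g((441,248))),(pan(-.075,.075,0),g((672,110))),(pan(-.075,-.075,0),g((432,173)))]|; s|args=(\[\],)).x|args=(cs,)).x|' fit.py; python3 fit.py; python3 - <<'E'
from h import *
a=snap('scene','s1.png')
d=cv2.resize(a['img'][265:345,110:220,::-1],(800,582),interpolation=3);cv2.imwrite('pics/c4.png',d)
b=snap('top')
d=cv2.resize(b['img'][220:320,450:565,::-1],(690,600),interpolation=3);cv2.imwrite('pics/c5.png',d)
E
```

```text
[ 0.4412 -0.3896 -0.3447] -19.750902653034164 [[-0.8725 -1.493 ]
 [ 2.8759 -0.0321]
 [ 0.5568  1.8528]
 [-1.8001  2.0132]
 [-1.0019 -2.4322]]
[ 0.4426 -0.3872 -0.3547] -20.32551462391286 [[-1.5837 -2.3415]
 [ 1.9179 -0.2664]
 [-0.8475  1.4245]
 [-2.9565  1.0057]
 [-1.5337 -3.1819]
 [ 0.2024 -1.7331]
 [-3.5558  0.7338]
 [ 0.2654 -0.808 ]
 [-2.599   0.9956]]
scene [195.9524 312.7669] top [488.2913 232.346 ]
scene [126.6942 332.7338] top [554.4929 257.5211]
scene [188.2654 296.692 ] top [458.5935 285.8307]
scene [125.401  314.2456] top [520.1025 310.137 ]
grip [ 0.4243 -0.3805  0.1529] [155.8908 299.6413] [506.6694 279.4154]
U,V 0.021832535071539892 0.022654123919571955
U,V 0.006789636846529585 0.004599573278346929
U,V -0.022884593253044094 -0.024708124670173283
angle acw 50.19922500394575
pot [0.3832 0.3128 0.07  ]
p1 [0.4682 0.3541 0.07  ]
p2 [0.4347 0.2338 0.07  ]
p3 [0.3056 0.2538 0.07  ]
or [0.3255 0.3923 0.07  ]
```

View pics/c4.png

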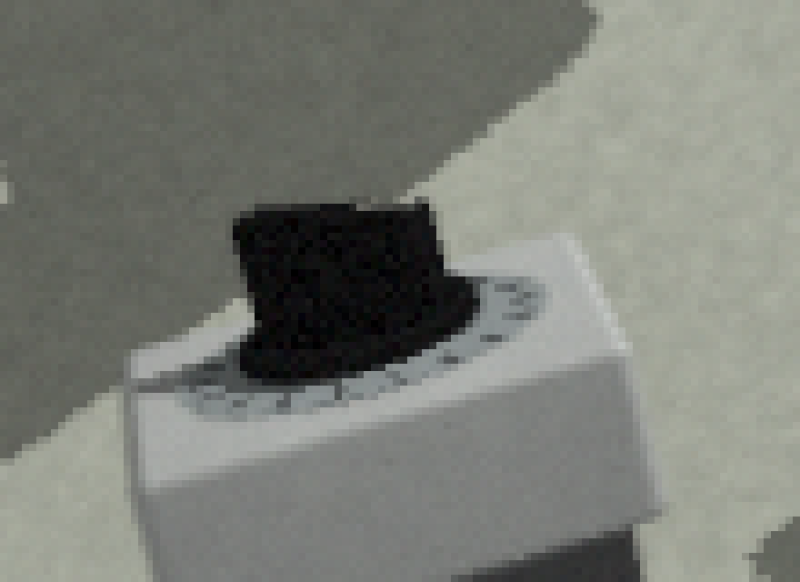

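View pics/c5.png

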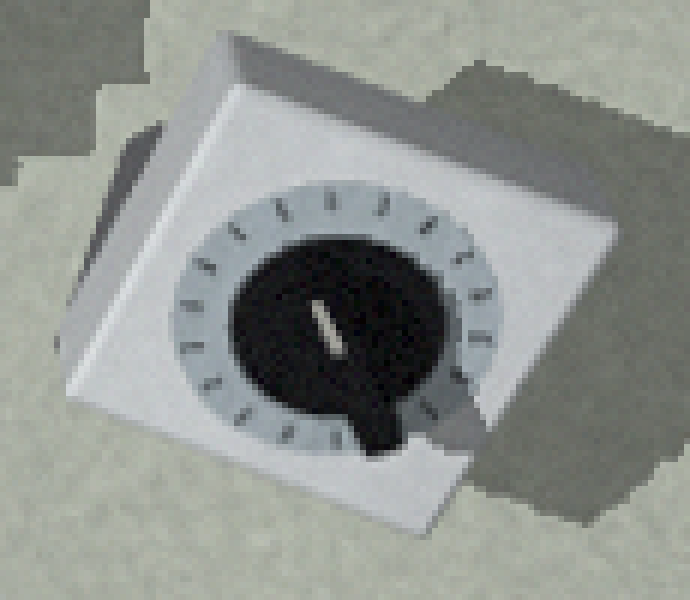

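```bash
cat > fit2.py <<'E'
exec(open('fit.py').read().split('ct=[')[0])
f=lambda p:np.array([450+p[0]/6,220+p[1]/6]); g=lambda p:np.array([110+p[0]/7.27,265+p[1]/7.27])
B=[(pan(.075,.075,0),f((238,82))),(pan(.075,-.075,0),f((617,225))),(pan(-.075,-.075,0),f((425,535))),(pan(-.075,.075,0),f((68,393))),(pan(.075,.075,-.06),f((225,33))),(pan(0,0,.001),f((337,317)))]
A=[(pan(.075,.075,0),g((625,352))),(pan(.075,-.075,0),g((145,490))),(pan(-.075,-.075,0),g((130,352))),(pan(-.075,.075,0),g((565,235)))]
def res(p): return np.concatenate([proj(b,W(p,L)+[0,0,0])-q for L,q in B]+[proj(a,W(p,L))-q for L,q in A])
r=least_squares(res,[.435,-.388,-.38],loss='soft_l1');p=r.x;print(p,np.degrees(p[2]));print(res(p).reshape(-1,2))
M=R.from_euler('z',p[2]).as_matrix();nw=M@n
print('grip',W(p,pan(0,0,.034)))
def bar(q1,q2,h=.046):
    o0=W(p,pan(0,0,h));X=[]
    for q in (q1,q2):
        o,d=ray(b,f(q));t=((o0-o)@nw)/(d@nw);L=M.T@(o+d*t-o0);X.append((L@u,L[1]))
    print(X);print('acw',np.degrees(np.arctan2(X[0][1]-X[1][1],X[0][0]-X[1][0])))
bar((318,302),(342,352));bar((318,302),(385,443))
al=np.radians(48)
for t in (np.radians(46),np.radians(50),):
  bx=np.cos(t)*u+np.sin(t)*np.array([0,1,0])
  print([ (proj(b,W(p,pan(0,0,.046)+k*bx))-[450,220])*6 for k in (-.035,.035)],[ (proj(a,W(p,pan(0,0,.046)+k*bx))-[110,265])*7.27 for k in (-.035,.035)])
E
python3 fit2.py
```

```text
[ 0.4425 -0.3884 -0.3571] -20.46049237566037
[[-0.7415 -1.2914]
 [ 2.261   0.2019]
 [-0.2931  1.0977]
 [-2.2653  0.3148]
 [-1.2732 -3.1419]
 [-1.0249 -0.322 ]
 [-0.5523 -0.3303]
 [-3.8695  0.5504]
 [-2.9149  0.9824]
 [ 0.1776 -0.3814]]
grip [ 0.4242 -0.3816  0.1529]
[(np.float64(0.021665278894374928), np.float64(0.022137988329471305)), (np.float64(0.006812062131277961), np.float64(0.0056508633500426935))]
acw 47.98437610859086
[(np.float64(0.021665278894374928), np.float64(0.022137988329471305)), (np.float64(-0.020720549807790603), np.float64(-0.024557825949044074))]
acw 47.769948535090755
[array([381.7909, 451.2886]), array([313.4322, 292.9293])] [array([235.8267, 221.4269]), array([407.5948, 213.7898])]
[array([388.5545, 449.1329]), array([306.6358, 295.2759])] [array([230.8147, 224.2054]), array([412.4226, 210.9746])]
```

```bash
cat >> h.py <<'E'
def plan(Rt,pt,n1=None):
    s=manip.sense();Rc=R.from_quat(s['tool_rot']);d=(Rc.inv()*Rt).as_rotvec(degrees=True)
    sh=Rt.inv().apply(np.array(pt)-s['tcp_pos'])
    np.set_printoptions(precision=4,suppress=True)
    print('rot(tool,deg)',d,'then shift(new tool)',sh,'| shift in cur tool',Rc.inv().apply(np.array(pt)-s['tcp_pos']),'| tilt-free pos',s['tcp_pos'],'F',s['force'],'gap',s['finger_gap'],'t',s['t'])
CON=(0.4250,-0.3805,np.radians(-20.3))
def dialpose(acw,out,con=CON):
    s_,c_=np.sin(np.radians(35)),np.cos(np.radians(35));n=np.array([-s_,0,c_]);u=np.array([c_,0,s_])
    M=R.from_euler('z',con[2]);t=np.radians(acw);bx=np.cos(t)*u+np.sin(t)*np.array([0,1.,0])
    z=-n;y=np.cross(z,bx);Rt=M*R.from_matrix(np.array([bx,y,z]).T)
    g=np.array([con[0],con[1],.153])  # dial_grip, 34 out
    return Rt,g+M.apply(n)*(out-.034)
E
python3 -c "
from h import *
for o in (.11,.043): plan(*dialpose(48,o))
"
```

```text
rot(tool,deg) [-24.342   25.1839  -7.697 ] then shift(new tool) [ 0.2306 -0.1458  0.0823] | shift in cur tool [ 0.238  -0.1513  0.0411] | tilt-free pos [ 0.2113 -0.5882  0.2563] F [-0.3641  0.2565  1.0605] gap 0.9968741508772413 t 1.7
rot(tool,deg) [-24.342   25.1839  -7.697 ] then shift(new tool) [ 0.2306 -0.1458  0.1493] | shift in cur tool [ 0.2674 -0.1266  0.0959] | tilt-free pos [ 0.2113 -0.5882  0.2563] F [-0.3641  0.2565  1.0605] gap 0.9968741508772413 t 1.7
```

play_rows(steps=[[[0,0,0,-4.87,5.04,-1.54],[0,0,0,-4.87,5.04,-1.54],[0,0,0,-4.87,5.04,-1.54],[0,0,0,-4.87,5.04,-1.54],[0,0,0,-4.87,5.04,-1.54],[0.046,-0.029,0.0164,0,0,0],[0.046,-0.029,0.0164,0,0,0],[0.046,-0.029,0.0164,0,0,0],[0.046,-0.029,0.0164,0,0,0],[0.046,-0.029,0.0164,0,0,0]]], fingers=0.6)

```text
t: 2.95
tcp_pos: [0.3846, -0.3655, 0.2158]
tool_rot: [0.926, 0.228, 0.249, 0.169]
force: [1.1, -1.4, 0.2]
finger_gap: 0.598
```

```bash
python3 -c "
from h import *
plan(*dialpose(48,.11)); plan(*dialpose(48,.043))
a=snap('scene','s2.png');b=snap('top')
cv2.imwrite('pics/c6.png',np.hstack([cv2.resize(a['img'][230:350,80:240,::-1],(400,300),interpolation=3),cv2.resize(b['img'][210:330,420:580,::-1],(400,300),interpolation=3)]))
print(manip.sense()['q'])
"
```

```text
rot(tool,deg) [ 0.0807  0.0179 -0.0063] then shift(new tool) [-0.0005 -0.0005  0.0002] | shift in cur tool [-0.0005 -0.0005  0.0002] | tilt-free pos [ 0.3846 -0.3655  0.2158] F [ 1.1136 -1.3896  0.2255] gap 0.5978232659320669 t 2.95
rot(tool,deg) [ 0.0807  0.0179 -0.0063] then shift(new tool) [-0.0005 -0.0005  0.0672] | shift in cur tool [-0.0005 -0.0006  0.0672] | tilt-free pos [ 0.3846 -0.3655  0.2158] F [ 1.1136 -1.3896  0.2255] gap 0.5978232659320669 t 2.95
[-1.1989  0.3926  2.0926  1.127   0.5009 -1.0941]
```

View pics/c6.png

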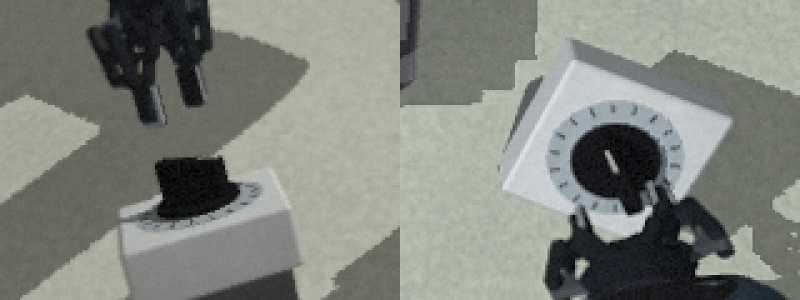

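play_rows(steps=[[[0,0,0.02,0,0,0],[0,0,0.02,0,0,0],[0,0,0.015,0,0,0],[0,0,0.012,0,0,0],[0,0,0,0,0,0]]])

```text
t: 3.68
tcp_pos: [0.4199, -0.3806, 0.1604]
tool_rot: [0.926, 0.228, 0.249, 0.169]
force: [-0.0, 0.2, 0.8]
finger_gap: 0.599
```

```bash
python3 -c "
from h import *
a=snap('scene');b=snap('top')
cv2.imwrite('pics/c7.png',np.hstack([cv2.resize(a['img'][230:350,80:240,::-1],(400,300),interpolation=3),cv2.resize(b['img'][210:330,420:580,::-1],(400,300),interpolation=3)]))
plan(*dialpose(48,.043))
"
```

```text
rot(tool,deg) [ 0.0491  0.0019 -0.0001] then shift(new tool) [ 0.0009 -0.0014  0.0005] | shift in cur tool [ 0.0009 -0.0014  0.0005] | tilt-free pos [ 0.4196 -0.3803  0.161 ] F [ 0.1039  0.4497 -0.2426] gap 0.6009864397717061 t 3.775
```

View pics/c7.png

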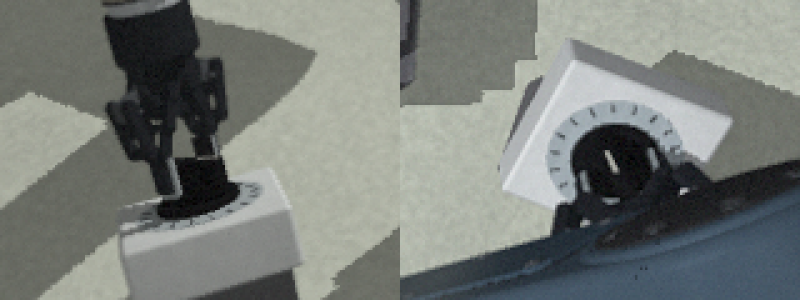

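play_rows(steps=[[[0,0,0,0,0,0],[0,0,0,0,0,0],[0,0,0,0,0,0],[0,0,0,0,0,0]]], fingers=0, squeeze=30)

```text
t: 4.28
tcp_pos: [0.4191, -0.3785, 0.1608]
tool_rot: [0.926, 0.228, 0.249, 0.168]
force: [-5.0, 2.3, 4.4]
finger_gap: 0.179
```

```bash
python3 -c "
from h import *
plan(*dialpose(48,.043)); s=manip.sense()
Rc=R.from_quat(s['tool_rot']);print('Ftool',Rc.inv().apply(s['force']),'T',Rc.inv().apply(s['ft_torque']),s['q'])
"
```

```text
rot(tool,deg) [-0.0707  0.009  -0.0179] then shift(new tool) [0.0006 0.0004 0.0009] | shift in cur tool [0.0006 0.0004 0.0009] | tilt-free pos [ 0.4191 -0.3785  0.1608] F [-4.9635  2.3424  4.4085] gap 0.1790035744199089 t 4.275
Ftool [-0.9537 -1.7752 -6.7451] T [ 0.5987 -0.3835  0.039 ] [-1.1363  0.5432  2.0532  1.3799  0.4242 -1.312 ]
```

play_rows(steps=[[[0,0,0,0,0,4],[0,0,0,0,0,4],[0,0,0,0,0,4],[0,0,0,0,0,4],[0,0,0,0,0,4],[0,0,0,0,0,4],[0,0,0,0,0,4],[0,0,0,0,0,4],[0,0,0,0,0,4],[0,0,0,0,0,4]]])

```text
t: 5.52
tcp_pos: [0.4191, -0.3787, 0.1608]
tool_rot: [0.948, -0.103, 0.291, 0.073]
force: [-5.0, 4.0, 3.9]
finger_gap: 0.182
```

```bash
python3 -c "
from h import *
plan(*dialpose(8,.043)); s=manip.sense()
Rc=R.from_quat(s['tool_rot']);print('Ftool',Rc.inv().apply(s['force']),'T',Rc.inv().apply(s['ft_torque']),s['q'])
"
```

```text
rot(tool,deg) [-0.0219  0.0553 -0.1489] then shift(new tool) [ 0.0007 -0.0003  0.0009] | shift in cur tool [ 0.0007 -0.0003  0.0009] | tilt-free pos [ 0.4191 -0.3787  0.1608] F [-5.0486  3.9885  3.8883] gap 0.18156431417243143 t 5.525
Ftool [-2.4907 -2.3532 -6.6914] T [ 0.2058 -0.6759 -0.0095] [-1.1364  0.5431  2.053   1.3799  0.4239 -0.6116]
```

play_rows(steps=[[[0,0,0,0,0,4],[0,0,0,0,0,4],[0,0,0,0,0,4],[0,0,0,0,0,4],[0,0,0,0,0,4],[0,0,0,0,0,4],[0,0,0,0,0,4],[0,0,0,0,0,4],[0,0,0,0,0,4],[0,0,0,0,0,4]]])

```text
t: 6.78
tcp_pos: [0.4189, -0.3789, 0.1608]
tool_rot: [0.856, -0.422, 0.299, -0.031]
force: [-5.3, 2.7, 3.4]
finger_gap: 0.183
```

```bash
python3 -c "
from h import *
plan(*dialpose(-32,.043)); s=manip.sense()
Rc=R.from_quat(s['tool_rot']);print('Ftool',Rc.inv().apply(s['force']),'T',Rc.inv().apply(s['ft_torque']),s['q'])
a=snap('scene','s3.png')
cv2.imwrite('pics/c8.png',cv2.resize(a['img'][230:350,80:240,::-1],(800,600),interpolation=3))
"
```

```text
rot(tool,deg) [ 0.0517  0.0518 -0.1508] then shift(new tool) [ 0.0003 -0.0009  0.0009] | shift in cur tool [ 0.0002 -0.0009  0.0009] | tilt-free pos [ 0.4189 -0.3789  0.1608] F [-5.2751  2.6514  3.3579] gap 0.1829101625037284 t 6.775
Ftool [-2.7934  0.9823 -6.1126] T [-0.3678 -0.7736 -0.0683] [-1.1365  0.5432  2.053   1.3798  0.4234  0.0865]
```

View pics/c8.png

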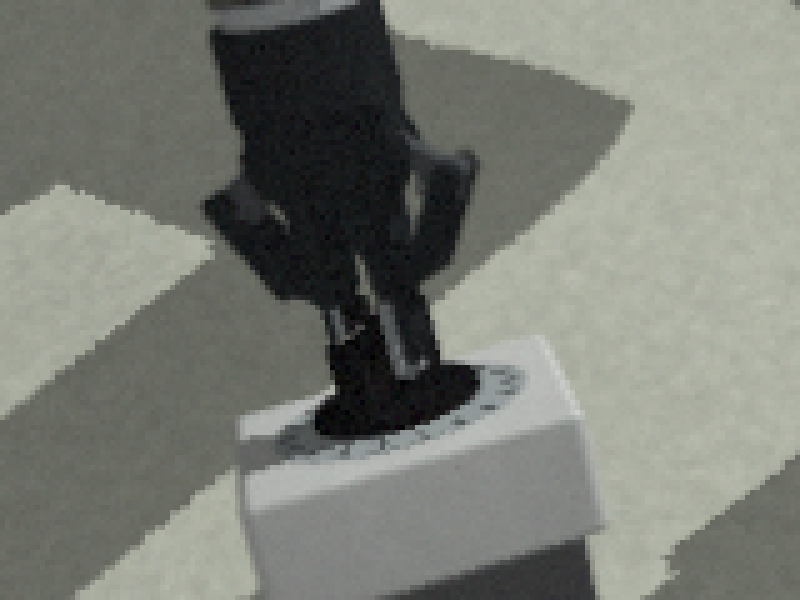

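play_rows(steps=[[[0,0,0,0,0,0],[0,0,0,0,0,0],[0,0,0,0,0,0],[0,0,-0.01,0,0,0],[0,0,-0.03,0,0,0],[0,0,-0.05,0,0,0],[0,0,-0.05,0,0,0],[0,0,0,0,0,0]]], fingers=0.6)

```text
t: 7.82
tcp_pos: [0.3439, -0.3524, 0.2783]
tool_rot: [0.856, -0.42, 0.301, -0.028]
force: [0.3, 0.3, -0.2]
finger_gap: 0.599
```

```bash
python3 -c "
from h import *
print(manip.sense())
a=snap('scene','s4.png');b=snap('top','t4.png')
cv2.imwrite('pics/c9.png',np.hstack([cv2.resize(a['img'][260:360,110:210,::-1],(400,400),interpolation=3),cv2.resize(b['img'][220:320,450:550,::-1],(400,400),interpolation=3)]))
"
```

```text
{'t': 7.825, 'q': array([-1.3007027 ,  0.21626718,  2.09389363,  0.89394216,  0.63930175,
        0.4962844 ]), 'qd': array([ 0.02175222,  0.07268926,  0.00329604,  0.04443222, -0.03379597,
       -0.03153512]), 'tau': array([ -0.12421972, -25.66570222, -12.88447291,   1.00736361,
         0.2840955 ,   0.16745289]), 'tcp_pos': array([ 0.34387434, -0.3524392 ,  0.27831556]), 'tool_rot': array([ 0.85569406, -0.41979044,  0.30127872, -0.02819222]), 'force': array([ 0.32541584,  0.33288568, -0.19040708]), 'ft_torque': array([0.15074998, 0.223774  , 0.0069431 ]), 'finger_gap': 0.5988350624410739}
```

View pics/c9.png

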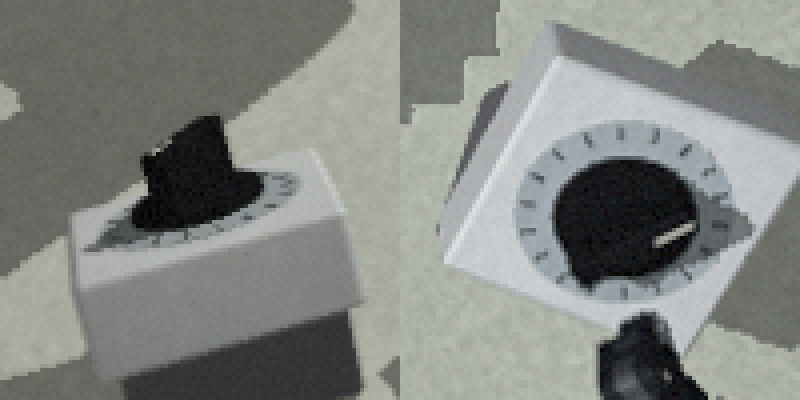

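```bash
cat >> fit2.py <<'E'
print('----after')
f=lambda p:np.array([450+p[0]/4,220+p[1]/4])
bar((294,225),(255,242)); 
E
python3 fit2.py | sed -n '/after/,$p'
```

```text
----after
[(np.float64(0.026177512265650547), np.float64(-0.02131632324409577)), (np.float64(0.008596931979406332), np.float64(-0.00862974477173))]
acw -35.81514161008347
```

```bash
cat > fit3.py <<'E'
from h import *
from scipy.optimize import least_squares
np.set_printoptions(precision=4,suppress=True)
a=snap('scene');b=snap('top')
f=lambda p:np.array([240+p[0]/4,150+p[1]/4])
B=[((.0675,.075,.235),f((272,22))),((.0675,-.075,.235),f((545,50))),((-.0675,-.075,.235),f((520,290))),((-.0675,.075,.235),f((240,260)))]
def W(p,L): return R.from_euler('z',p[2]).apply(L)+[p[0],p[1],0]
k=[]
for nm,L in (('hopper_mouth',(0,0,.235)),('left_tray',(0,.13,.006)),('right_tray',(0,-.13,.006))):
    for s in (a,b):
        P=manip.pinpoint(nm,s)
        if P:k.append((s,L,np.array(P[0]['point'])))
def res(p): return np.concatenate([proj(b,W(p,L))-q for L,q in B]+[.7*(proj(s,W(p,L))-q) for s,L,q in k])
r=least_squares(res,[.6,0,0],loss='soft_l1');p=r.x;print(p,np.degrees(p[2]));print(res(p).reshape(-1,2))
for L in [(-.112,0,.24),(-.112,.0,.115)]: print(W(p,L),proj(a,W(p,L)),proj(b,W(p,L)))
for th in (-.15,-.1,-.05,0,.05,.1,.15):
    P=W(p,(-.112,.125*np.sin(th),.115+.125*np.cos(th)));print(th,P,proj(a,P),proj(b,P))
for s in (a,b): print([(np.round(x['point'],1),x['score']) for x in manip.pinpoint('lever_tip',s)])
cv2.imwrite('pics/c10.png',np.hstack([cv2.resize(a['img'][200:300,260:360,::-1],(400,400),interpolation=3),cv2.resize(b['img'][200:270,290:360,::-1],(400,400),interpolation=3)]))
print(manip.sense()['t'])
E
python3 fit3.py
```

```text
[ 0.6008 -0.0025 -0.0806] -4.617004877485877
[[-0.9489 -1.0817]
 [ 0.4647 -1.0585]
 [ 0.91    0.6669]
 [-0.1612  0.6948]
 [ 0.4762 -0.8136]
 [-0.0224  2.6427]
 [ 1.1468 -0.0158]
 [-0.6775 -0.6927]
 [-0.2621  1.2124]
 [ 0.9008  0.8797]]
[0.4892 0.0065 0.24  ] [302.8286 211.3046] [333.1315 239.8995]
[0.4892 0.0065 0.115 ] [302.7255 246.5727] [332.0305 247.8131]
-0.15 [ 0.4877 -0.0121  0.2386] [296.617  214.8186] [342.0672 240.9536]
-0.1 [ 0.4882 -0.006   0.2394] [298.6851 213.555 ] [339.1077 240.5817]
-0.05 [0.4887 0.0003 0.2398] [300.7577 212.3826] [336.1257 240.2299]
0 [0.4892 0.0065 0.24  ] [302.8286 211.3046] [333.1315 239.8995]
0.05 [0.4897 0.0127 0.2398] [304.8919 210.3235] [330.1355 239.5915]
0.1 [0.4902 0.0189 0.2394] [306.9415 209.4417] [327.148  239.3071]
0.15 [0.4907 0.0251 0.2386] [308.9716 208.6612] [324.1794 239.0471]
[(array([302.9, 210.5]), 0.74)]
[(array([335.7, 241. ]), 0.59)]
8.525
```

View pics/c10.png

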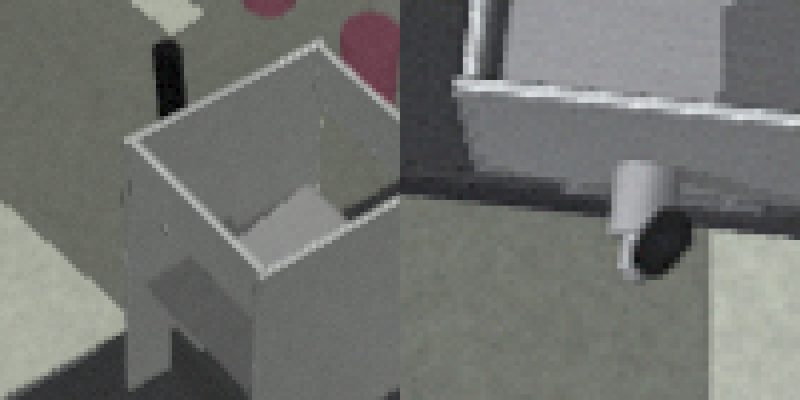

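```bash
cat >> h.py <<'E'
CH=(.6008,-.0025,-.0806)
def chp(L,ch=CH): return R.from_euler('z',ch[2]).apply(L)+[ch[0],ch[1],0]
def down(h): # tool x heading h rad, z down
    x=np.array([np.cos(h),np.sin(h),0]);z=np.array([0,0,-1.]);return R.from_matrix(np.array([x,np.cross(z,x),z]).T)
E
python3 -c "
from h import *
print(manip.tips_ahead)
plan(down(CH[2]-np.pi/2),chp((-.116,-.055,.30)))
"
```

```text
0.025
rot(tool,deg) [-28.6603 -21.4301  40.9765] then shift(new tool) [-0.3137 -0.1113 -0.0248] | shift in cur tool [-0.1484 -0.2989 -0.0073] | tilt-free pos [ 0.3446 -0.3517  0.2752] F [-0.0983 -0.0086 -0.1475] gap 0.6017118294185447 t 8.525
```

play_rows(steps=[[[0,0,0,-4.78,-3.57,6.83],[0,0,0,-4.78,-3.57,6.83],[0,0,0,-4.78,-3.57,6.83],[0,0,0,-4.78,-3.57,6.83],[0,0,0,-4.78,-3.57,6.83],[0,0,0,-4.78,-3.57,6.83],[0,0,-0.025,0,0,0],[-0.05,-0.0175,0,0,0,0],[-0.05,-0.0175,0,0,0,0],[-0.05,-0.0175,0,0,0,0]]], fingers=0)

```text
t: 9.78
tcp_pos: [0.3917, -0.1953, 0.2961]
tool_rot: [0.717, -0.696, 0.041, -0.011]
force: [0.2, -0.2, 0.5]
finger_gap: -0.005
```

```bash
python3 -c "
from h import *
plan(down(CH[2]-np.pi/2),chp((-.116,-.055,.30)))
print(manip.sense()['q'])
"
```

```text
rot(tool,deg) [-4.3296 -2.2716  6.3772] then shift(new tool) [-0.154  -0.0769 -0.0039] | shift in cur tool [-0.1443 -0.0938 -0.0034] | tilt-free pos [ 0.3917 -0.1953  0.2961] F [ 0.1577 -0.2389  0.5408] gap -0.005222803860873386 t 9.775
[-0.731   0.1845  1.8777  0.0224  0.9963  2.3684]
```

play_rows(steps=[[[0,0,0,-4.3,-2.2,0],[0,0,0,0,0,-10.5],[0,0,0,0,0,-10.5],[0,0,0,0,0,-10.5],[0,0,0,0,0,-10.5],[0,0,0,0,0,-10.5],[0,0,0,0,0,-10.5],[0,0,0,0,0,-10.5],[0,0,0,0,0,-10.5],[0,0,0,0,0,-10.5]]])

```text
t: 11.02
tcp_pos: [0.3913, -0.1965, 0.296]
tool_rot: [0.998, 0.058, -0.001, 0.003]
force: [-0.2, -0.0, 1.0]
finger_gap: 0.0
```

play_rows(steps=[[[0,0,0,0,0,-10.5],[0,0,0,0,0,-10.5],[0,0,0,0,0,-10.5],[0,0,0,0,0,-10.5],[0,0,0,0,0,-10.5],[0,0,0,0,0,-10.5],[0,0,0,0,0,-10.5],[0,0,0,0,0,0]]])

```text
t: 12.02
tcp_pos: [0.3914, -0.1965, 0.296]
tool_rot: [0.768, 0.641, -0.003, 0.001]
force: [-0.3, 0.3, -0.3]
finger_gap: 0.003
```

```bash
python3 -c "
from h import *
plan(down(CH[2]+np.pi/2),chp((-.116,-.055,.30)))
print(manip.sense()['q'])
"
```

```text
rot(tool,deg) [-0.088   0.315  -5.6863] then shift(new tool) [ 0.1553  0.0771 -0.004 ] | shift in cur tool [ 0.1621  0.0614 -0.005 ] | tilt-free pos [ 0.3914 -0.1965  0.296 ] F [-0.3484  0.2684 -0.3235] gap 0.002531190163357869 t 12.025
[-0.7181  0.2183  1.8273 -0.0061  1.0942 -0.5355]
```

play_rows(steps=[[[0,0,0,0,0.3,-5.7],[0.0388,0.0193,-0.001,0,0,0],[0.0388,0.0193,-0.001,0,0,0],[0.0388,0.0193,-0.001,0,0,0],[0.0388,0.0193,-0.001,0,0,0],[0,0,0,0,0,0]]])

```text
t: 12.78
tcp_pos: [0.4815, -0.0458, 0.2999]
tool_rot: [0.734, 0.679, -0.0, -0.0]
force: [0.1, -1.4, -0.5]
finger_gap: -0.004
```

```bash
python3 -c "
from h import *
plan(down(CH[2]+np.pi/2),chp((-.116,-.055,.207)))
a=snap('scene');b=snap('top')
cv2.imwrite('pics/c11.png',np.hstack([cv2.resize(a['img'][160:300,220:400,::-1],(400,311),interpolation=3),cv2.resize(b['img'][180:300,280:440,::-1],(400,311),interpolation=3)]))
"
```

```text
rot(tool,deg) [-0.0475  0.0063  0.2236] then shift(new tool) [-0.0022 -0.0006  0.0929] | shift in cur tool [-0.0022 -0.0005  0.0929] | tilt-free pos [ 0.4815 -0.0458  0.2999] F [ 0.1455 -1.392  -0.5284] gap -0.0035603469298730217 t 12.775
```

View pics/c11.png

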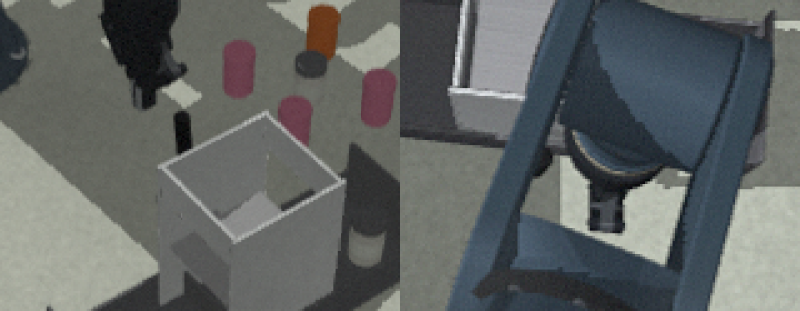

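play_rows(steps=[[[0,0,0.031,0,0,0],[0,0,0.031,0,0,0],[0,0,0.031,0,0,0],[0.01,0,0,0,0,0],[0.01,0,0,0,0,0],[0.01,0,0,0,0,0],[0.01,0,0,0,0,0],[0.01,0,0,0,0,0]]])

```text
t: 13.88
tcp_pos: [0.4851, 0.0022, 0.2077]
tool_rot: [0.734, 0.679, -0.0, 0.001]
force: [0.9, -2.6, 2.2]
finger_gap: 0.003
```

```bash
python3 -c "
from h import *
plan(down(CH[2]+np.pi/2),chp((-.116,.032,.207)))
a=snap('scene');b=snap('top')
cv2.imwrite('pics/c12.png',np.hstack([cv2.resize(a['img'][160:300,220:400,::-1],(400,311),interpolation=3),cv2.resize(b['img'][180:300,280:440,::-1],(400,311),interpolation=3)]))
"
```

```text
rot(tool,deg) [0.0651 0.0951 0.1808] then shift(new tool) [ 0.0366 -0.0003  0.0007] | shift in cur tool [ 0.0366 -0.0002  0.0007] | tilt-free pos [0.4851 0.0022 0.2077] F [ 0.9413 -2.6088  2.198 ] gap 0.002546280768385934 t 13.875
```

View pics/c12.png

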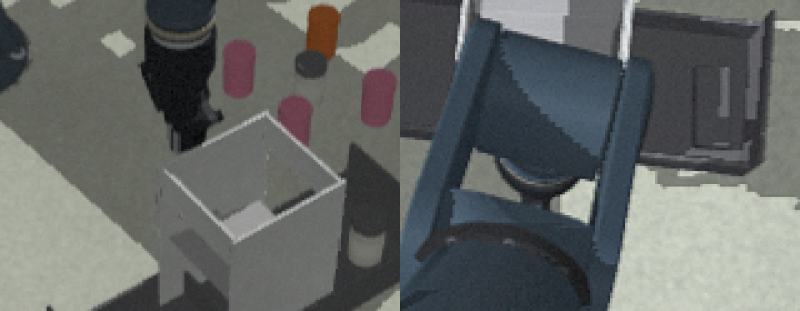

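play_rows(steps=[[[0.01,0,0,0,0,0],[0.01,0,0,0,0,0],[0.008,0,0,0,0,0],[0.006,0,0,0,0,0],[0,0,0,0,0,0]]])

```text
t: 14.6
tcp_pos: [0.4869, 0.0366, 0.2068]
tool_rot: [0.734, 0.679, -0.0, -0.001]
force: [0.4, -0.1, 0.8]
finger_gap: 0.003
```

play_rows(steps=[[[0.002,0,0,0,0,0],[0.002,0,0,0,0,0]]])

```text
t: 14.85
tcp_pos: [0.4873, 0.0396, 0.2068]
tool_rot: [0.734, 0.679, -0.001, -0.0]
force: [0.2, -2.7, 0.7]
finger_gap: -0.001
```

```bash
python3 -c "
from h import *
plan(down(CH[2]+np.pi/2),chp((-.116,.032,.207)))
a=snap('scene','s5.png');b=snap('top')
cv2.imwrite('pics/c13.png',np.hstack([cv2.resize(a['img'][160:300,220:400,::-1],(400,311),interpolation=3),cv2.resize(b['img'][180:300,280:440,::-1],(400,311),interpolation=3)]))
for th in (.5,.6,.7): print(proj(a,chp((-.112,.125*np.sin(th),.115+.125*np.cos(th)))))
"
```

```text
rot(tool,deg) [-0.0809  0.0459  0.1283] then shift(new tool) [-0.0008  0.0005 -0.0002] | shift in cur tool [-0.0008  0.0005 -0.0002] | tilt-free pos [0.4873 0.0396 0.2068] F [ 0.2104 -2.7412  0.7388] gap -0.0005357120066316986 t 14.85
[322.1739 206.1098]
[325.4742 206.3302]
[328.5026 206.9584]
```

View pics/c13.png

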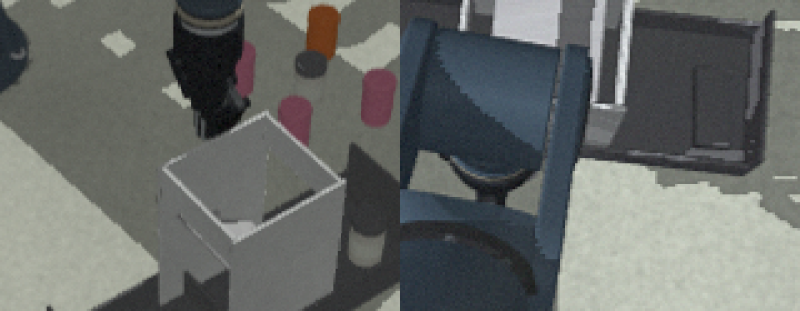

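play_rows(steps=[[[0.0015,0,0,0,0,0],[0.0015,0,0,0,0,0],[0,0,0,0,0,0]]])

```text
t: 15.32
tcp_pos: [0.4875, 0.0429, 0.2068]
tool_rot: [0.734, 0.679, -0.001, -0.0]
force: [0.1, -1.1, 0.4]
finger_gap: -0.001
```

play_rows(steps=[[[0.0015,0,0,0,0,0],[0,0,0,0,0,0]]])

```text
t: 15.58
tcp_pos: [0.4876, 0.0444, 0.2068]
tool_rot: [0.734, 0.679, -0.001, -0.0]
force: [0.0, -2.0, 0.8]
finger_gap: 0.004
```

play_rows(steps=[[[0.0015,0,0,0,0,0],[0,0,0,0,0,0]]])

```text
t: 15.82
tcp_pos: [0.4877, 0.0459, 0.2068]
tool_rot: [0.734, 0.679, -0.001, -0.0]
force: [-0.2, -1.9, 0.1]
finger_gap: 0.001
```

play_rows(steps=[[[0.0015,0,0,0,0,0],[0,0,0,0,0,0]]])

```text
t: 16.08
tcp_pos: [0.4878, 0.047, 0.2069]
tool_rot: [0.734, 0.679, -0.001, -0.0]
force: [-1.1, -4.1, 0.4]
finger_gap: -0.001
```

play_rows(steps=[[[0.0015,0,0,0,0,0],[0,0,0,0,0,0]]])

```text
t: 16.32
tcp_pos: [0.4878, 0.0474, 0.2069]
tool_rot: [0.734, 0.679, -0.002, 0.001]
force: [-1.0, -7.5, 1.4]
finger_gap: 0.003
```

play_rows(steps=[[[-0.02,0,0,0,0,0],[-0.03,0,0,0,0,0],[0,0,-0.04,0,0,0],[0,0,-0.05,0,0,0],[-0.06,0,-0.03,0,0,0],[-0.06,0,0,0,0,0],[0,0,0,0,0,0]]], fingers=0.75)

```text
t: 17.2
tcp_pos: [0.4757, -0.1197, 0.3254]
tool_rot: [0.736, 0.677, 0.0, 0.001]
force: [-0.4, 0.5, -0.7]
finger_gap: 0.753
```

```bash
python3 -c "
from h import *
a=snap('scene','s6.png');b=snap('top','t6.png')
for th in (.5,.6,.65,.7):
  P=chp((-.112,.125*np.sin(th),.115+.125*np.cos(th))); print(th,proj(a,P),proj(b,P))
for s in (a,b): print([(np.round(x['point'],1),round(x['score'],2)) for x in manip.pinpoint('lever_tip',s)])
for s in (a,b): print([(np.round(x['point'],1),round(x['score'],2)) for x in manip.pinpoint('pot',s)], [(x['rect'],round(x['score'],2)) for x in manip.regions_of('pot',s)])
A=cv2.resize(a['img'][160:280,260:420,::-1],(400,300),interpolation=3)
B=cv2.resize(b['img'][180:300,260:420,::-1],(400,300),interpolation=3)
C=cv2.resize(a['img'][170:220,330:397,::-1],(400,300),interpolation=3)
D=cv2.resize(b['img'][270:310,175:228,::-1],(400,300),interpolation=3)
cv2.imwrite('pics/c14.png',np.vstack([np.hstack([A,B]),np.hstack([C,D])]))
P=np.array([.3832,.3128,.07]);print(proj(a,P),proj(b,P))
print(manip.sense()['t'],manip.sense()['tcp_pos'])
"
```

```text
0.5 [322.17391995 206.10979063] [304.73149124 237.98561053]
0.6 [325.47424581 206.33018812] [299.88065069 237.92350497]
0.65 [327.02423499 206.59410868] [297.6104606  237.93355421]
0.7 [328.50263809 206.95841693] [295.45211139 237.97058062]
[(array([330.6, 202.6]), 0.45)]
[(array([297. , 239.2]), 0.68)]
[(array([326.4, 198.7]), 0.87), (array([355.8, 205.6]), 0.79), (array([389.5, 212.2]), 0.77), (array([352.9, 224.1]), 0.63), (array([364.3, 182.4]), 0.61)] [([322.7, 178.9, 336.2, 203.8], 0.9), ([381.7, 191.6, 398.5, 217.3], 0.83), ([350.5, 183.6, 365.1, 208.5], 0.64), ([356.6, 159.1, 368.9, 186.8], 0.55), ([346.6, 201.2, 358.5, 225.6], 0.53), ([122.3, 290.7, 202.9, 377.4], 0.45)]
[(array([211.9, 290.7]), 0.88), (array([198. , 256.9]), 0.66), (array([176.8, 313. ]), 0.6), (array([232.9, 322.3]), 0.52), (array([272.3, 195.8]), 0.27)] [([178.9, 247.2, 200.9, 263.6], 0.81), ([219.4, 315.7, 236.5, 331.1], 0.81), ([199.2, 280.5, 219.9, 299.8], 0.79), ([157.7, 304.9, 184.0, 323.6], 0.77), ([227.4, 259.3, 249.3, 283.1], 0.73)]
[357.74641692 188.3982333 ] [203.51626544 290.51593006]
17.6 [ 0.47519085 -0.11529412  0.32462887]
```

View pics/c14.png

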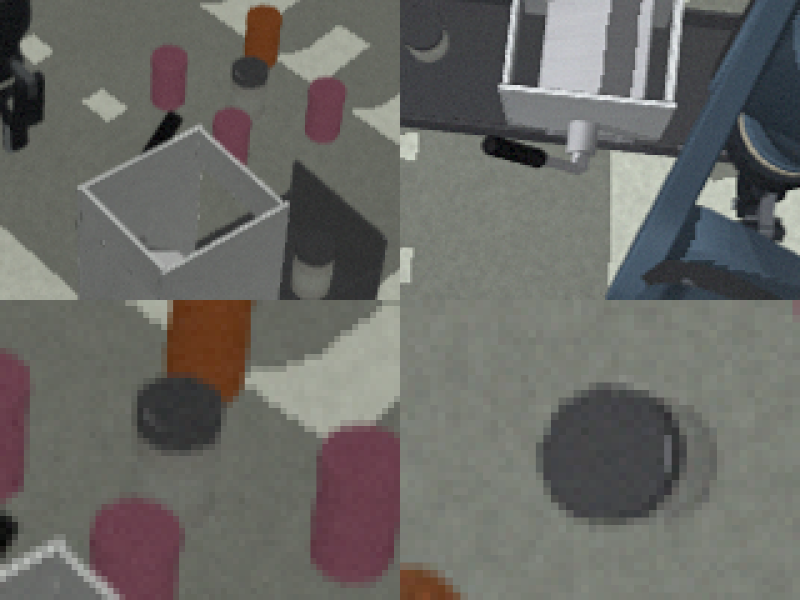

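```bash
python3 -c "
from h import *
a=snap('scene');b=snap('top')
print(tri(a,(360.1,187.3),b,(202.4,290.3)),onz(a,(360.1,187.3),.07),onz(b,(202.4,290.3),.07))
P=(onz(a,(360.1,187.3),.07)+onz(b,(202.4,290.3),.07))/2;print(P)
plan(down(np.radians(76)),[P[0],P[1],.15]);print(manip.sense()['q'])
"
```

```text
(array([0.38504694, 0.31702845, 0.07239065]), np.float64(0.005062332988735038)) [0.38420266 0.32156056 0.07      ] [0.38364576 0.31552073 0.07      ]
[0.38392421 0.31854065 0.07      ]
rot(tool,deg) [-0.0948  0.0174  9.6034] then shift(new tool) [ 0.3993 -0.1937  0.1747] | shift in cur tool [ 0.426  -0.1241  0.1749] | tilt-free pos [ 0.4753 -0.1157  0.3247] F [ 0.2561 -0.1138  0.6428] gap 0.7513252333280599 t 17.7
[-0.4673  0.2603  1.6741 -0.0008  1.2087 -0.3903]
```

play_rows(steps=[[[0,0,0,0,0,9.6],[0.05,-0.0242,0,0,0,0],[0.05,-0.0242,0,0,0,0],[0.05,-0.0242,0,0,0,0],[0.05,-0.0242,0,0,0,0],[0.05,-0.0242,0,0,0,0],[0.05,-0.0242,0,0,0,0],[0.05,-0.0242,0,0,0,0],[0.05,-0.0242,0,0,0,0]]])

```text
t: 18.82
tcp_pos: [0.3839, 0.3206, 0.325]
tool_rot: [0.788, 0.615, -0.0, -0.0]
force: [0.1, -0.5, 0.4]
finger_gap: 0.754
```

play_rows(steps=[[[0,0,0.06,0,0,0],[0,0,0.06,0,0,0],[0,0,0.055,0,0,0],[0,0,0,0,0,0]]])

```text
t: 19.32
tcp_pos: [0.3814, 0.3173, 0.1462]
tool_rot: [0.788, 0.615, -0.006, -0.001]
force: [-0.2, 0.3, 0.0]
finger_gap: 0.749
```

```bash
python3 -c "
from h import *
plan(down(np.radians(76)),[.384,.3175,.15])
a=snap('scene');b=snap('top')
A=cv2.resize(a['img'][100:220,300:460,::-1],(400,300),interpolation=3)
B=cv2.resize(b['img'][240:340,140:273,::-1],(400,300),interpolation=3)
cv2.imwrite('pics/c15.png',np.hstack([A,B]))
"
```

```text
rot(tool,deg) [-0.5508  0.4442 -0.048 ] then shift(new tool) [ 0.0008  0.0024 -0.0038] | shift in cur tool [ 0.0008  0.0024 -0.0038] | tilt-free pos [0.3814 0.3173 0.1462] F [-0.1749  0.3397  0.034 ] gap 0.7486831475939066 t 19.325
```

View pics/c15.png

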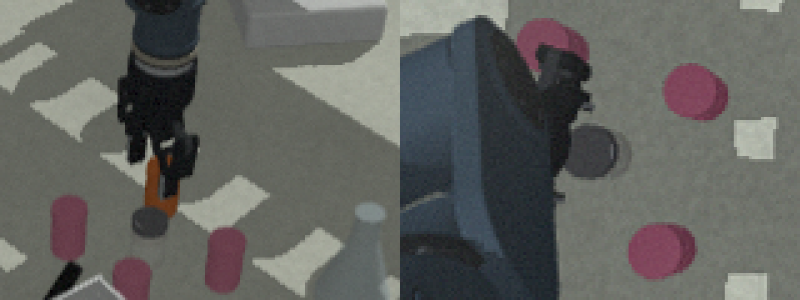

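```bash
python3 -c "
from h import *
a=snap('scene');b=snap('top');s=manip.sense();Rc=R.from_quat(s['tool_rot'])
for y in (-.032,.032):
  P=s['tcp_pos']+Rc.apply([0,y,.018]);print(P,(proj(b,P)-[140,240])*3,(proj(a,P)-[300,100])*2.5)
P=[.384,.3175,.07];print((proj(b,P)-[140,240])*3,(proj(a,P)-[300,100])*2.5)
A=cv2.resize(a['img'][120:220,310:443,::-1],(800,600),interpolation=3);cv2.imwrite('pics/c16.png',A)
"
```

```text
[0.35512496 0.32718222 0.1341953 ] [146.79819112 185.23402288] [140.00478391 162.0479176 ]
[0.41720441 0.31162228 0.13437091] [173.34310468 103.25739305] [168.16106268 193.73075692]
[184.76663846 150.39128579] [147.68045695 219.63212333]
```

View pics/c16.png

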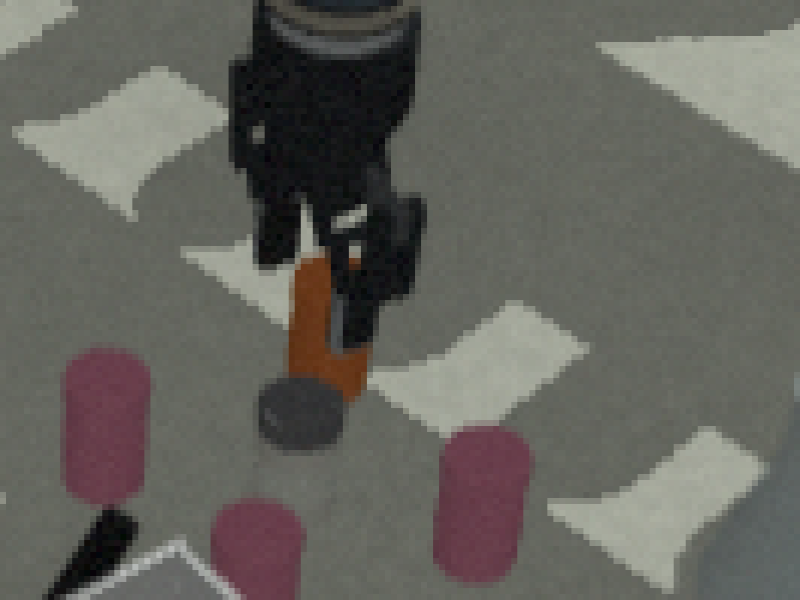

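play_rows(steps=[[[0.001,0.003,0,-0.5,0.4,0],[0,0,0.03,0,0,0],[0,0,0.03,0,0,0],[0,0,0.03,0,0,0],[0,0,0,0,0,0]]])

```text
t: 20.15
tcp_pos: [0.3882, 0.3188, 0.0596]
tool_rot: [0.789, 0.615, 0.004, 0.001]
force: [0.3, -0.2, 0.2]
finger_gap: 0.75
```

play_rows(steps=[[[0,0,0,0,0,0],[0,0,0,0,0,0],[0,0,0,0,0,0],[0,0,0,0,0,0]]], fingers=0, squeeze=30)

```text
t: 20.65
tcp_pos: [0.3892, 0.3195, 0.0614]
tool_rot: [0.788, 0.615, 0.006, 0.001]
force: [-1.0, 0.1, 6.8]
finger_gap: 0.51
```

```bash
python3 -c "
from h import *
plan(down(np.radians(76)),[.385,.318,.054])
"
```

```text
rot(tool,deg) [ 0.5644 -0.4784 -0.0723] then shift(new tool) [-0.0025 -0.0038  0.0074] | shift in cur tool [-0.0026 -0.0038  0.0073] | tilt-free pos [0.3892 0.3195 0.0614] F [-1.0318  0.1089  6.8155] gap 0.5103521228744713 t 20.65
```

play_rows(steps=[[[0,0,-0.02,0,0,0],[0,0,-0.05,0,0,0],[0,0,-0.06,0,0,0],[0,0,-0.06,0,0,0],[0,0,-0.06,0,0,0],[0,0,-0.012,0,0,0],[0,0,0,0,0,0]]])

```text
t: 21.52
tcp_pos: [0.3858, 0.3178, 0.3223]
tool_rot: [0.788, 0.615, 0.005, 0.001]
force: [0.3, 0.5, -0.6]
finger_gap: 0.507
```

```bash
python3 -c "
from h import *
plan(down(np.radians(76)),chp((0,0,.323)))
a=snap('scene');b=snap('top')
A=cv2.resize(a['img'][60:210,280:480,::-1],(400,300),interpolation=3)
B=cv2.resize(b['img'][220:340,100:260,::-1],(400,300),interpolation=3)
cv2.imwrite('pics/c17.png',np.hstack([A,B]))
"
```

```text
rot(tool,deg) [ 0.483  -0.4112 -0.0747] then shift(new tool) [-0.2588  0.2861 -0.0007] | shift in cur tool [-0.2584  0.2864 -0.0001] | tilt-free pos [0.3858 0.3178 0.3223] F [ 0.3394  0.4952 -0.6099] gap 0.5065215705368104 t 21.525
```

View pics/c17.png

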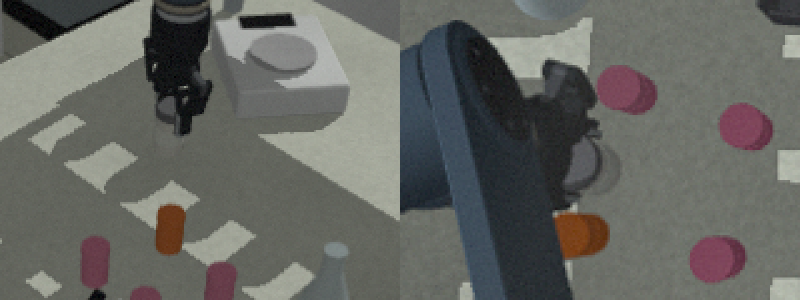

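play_rows(steps=[[[0,0,0,0.48,-0.41,0],[-0.0323,0.0358,0,0,0,0],[-0.0323,0.0358,0,0,0,0],[-0.0323,0.0358,0,0,0,0],[-0.0323,0.0358,0,0,0,0],[-0.0323,0.0358,0,0,0,0],[-0.0323,0.0358,0,0,0,0],[-0.0323,0.0358,0,0,0,0],[-0.0323,0.0358,0,0,0,0],[0,0,0,0,0,0]]])

```text
t: 22.88
tcp_pos: [0.6026, -0.0057, 0.3194]
tool_rot: [0.79, 0.613, -0.002, -0.001]
force: [-0.5, 0.7, -1.7]
finger_gap: 0.509
```

```bash
python3 -c "
from h import *
plan(down(np.radians(76)),chp((0,0,.308)))
a=snap('scene');b=snap('top')
A=cv2.resize(a['img'][160:310,240:440,::-1],(400,300),interpolation=3)
B=cv2.resize(b['img'][120:270,240:440,::-1],(400,300),interpolation=3)
cv2.imwrite('pics/c18.png',np.hstack([A,B]))
"
```

```text
rot(tool,deg) [-0.1816  0.1007 -0.3318] then shift(new tool) [ 0.0027 -0.0025  0.0114] | shift in cur tool [ 0.0027 -0.0025  0.0114] | tilt-free pos [ 0.6026 -0.0057  0.3194] F [-0.4738  0.694  -1.7262] gap 0.5087785126007836 t 22.875
```

View pics/c18.png

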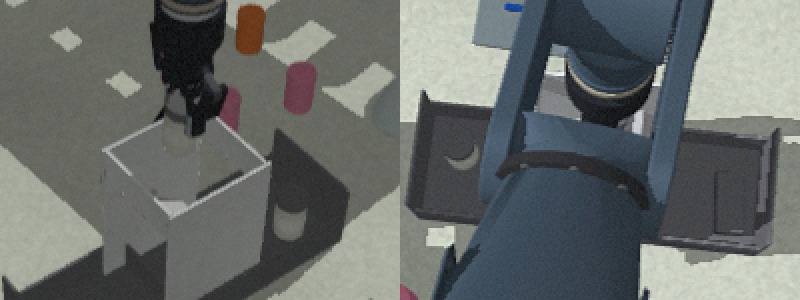

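play_rows(steps=[[[0.0025,-0.0025,0.01,0,0,0],[0,0,0,0,0,0],[0,0,0,0,0,0]]])

```text
t: 23.35
tcp_pos: [0.5988, 0.0015, 0.3117]
tool_rot: [0.788, 0.616, -0.001, -0.0]
force: [-0.0, -0.1, -1.3]
finger_gap: 0.508
```

play_rows(steps=[[[0,0,0,0,0,0],[0,0,0,0,0,0],[0,0,0,0,0,0],[0,0,0,0,0,0],[0,0,0,0,0,0],[0,0,0,0,0,0],[0,0,0,0,0,0],[0,0,0,0,0,0]]], fingers=0.8)

```text
t: 24.35
tcp_pos: [0.5992, 0.0006, 0.3117]
tool_rot: [0.788, 0.615, -0.001, -0.0]
force: [0.8, 0.6, 0.4]
finger_gap: 0.802
```

```bash
python3 -c "
from h import *
a=snap('scene');b=snap('top')
A=cv2.resize(a['img'][160:310,240:440,::-1],(400,300),interpolation=3)
B=cv2.resize(b['img'][120:270,240:440,::-1],(400,300),interpolation=3)
cv2.imwrite('pics/c19.png',np.hstack([A,B]))
"
```

```text
(no output)
```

View pics/c19.png

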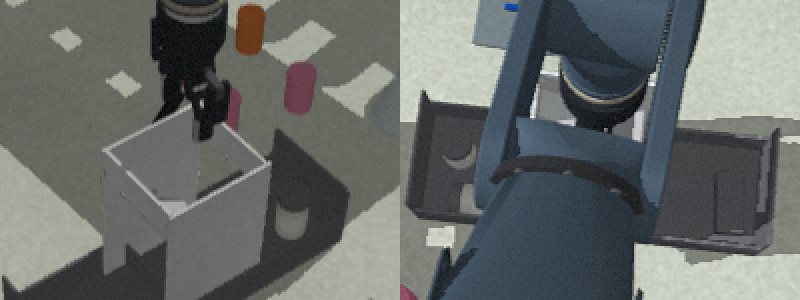

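play_rows(steps=[[[0,0,-0.05,0,0,0],[0,0,-0.05,0,0,0],[-0.06,-0.02,0,0,0,0],[-0.06,-0.02,0,0,0,0],[-0.06,-0.02,0,0,0,0],[-0.06,-0.02,0,0,0,0],[-0.06,-0.02,0,0,0,0],[0,0,0,0,0,0],[0,0,0,0,0,0]]])

```text
t: 25.58
tcp_pos: [0.4313, -0.2627, 0.4121]
tool_rot: [0.789, 0.615, -0.0, -0.0]
force: [0.5, -0.3, -0.7]
finger_gap: 0.804
```

```bash
python3 -c "
from h import *
a=snap('scene','s9.png');b=snap('top','t9.png')
A=cv2.resize(a['img'][180:330,250:450,::-1],(400,300),interpolation=3)
B=cv2.resize(b['img'][140:260,240:400,::-1],(400,300),interpolation=3)
C=cv2.resize(a['img'][270:360,110:230,::-1],(400,300),interpolation=3)
D=cv2.resize(b['img'][220:320,450:583,::-1],(400,300),interpolation=3)
cv2.imwrite('pics/c20.png',np.vstack([np.hstack([A,B]),np.hstack([C,D])]))
for s in (a,b): print([(np.round(x['point'],1),round(x['score'],2)) for x in manip.pinpoint('lever_tip',s)])
print(manip.sense())
"
```

```text
[(array([328.2, 204.3]), 0.58), (array([368.5, 275.4]), 0.38)]
[(array([297.5, 239.3]), 0.81)]
{'t': 25.775, 'q': array([-7.65222551e-01,  2.05886756e-01,  1.50037844e+00, -1.04031035e-03,
        1.43578839e+00, -5.21946183e-01]), 'qd': array([-0.0009644 , -0.00015399, -0.00248866, -0.00249861, -0.0025048 ,
       -0.00176037]), 'tau': array([-2.84214187e-01, -3.15171432e+01, -2.08530360e+01, -1.78104982e-02,
       -3.75521540e-04,  1.80850278e-03]), 'tcp_pos': array([ 0.43210532, -0.2614961 ,  0.41212603]), 'tool_rot': array([ 7.87638012e-01,  6.16138007e-01, -5.42805524e-04, -1.55305503e-04]), 'force': array([-0.41251788,  0.38577905,  0.31239055]), 'ft_torque': array([ 0.00372266, -0.01045638, -0.05503424]), 'finger_gap': 0.798182809929668}
```

View pics/c20.png

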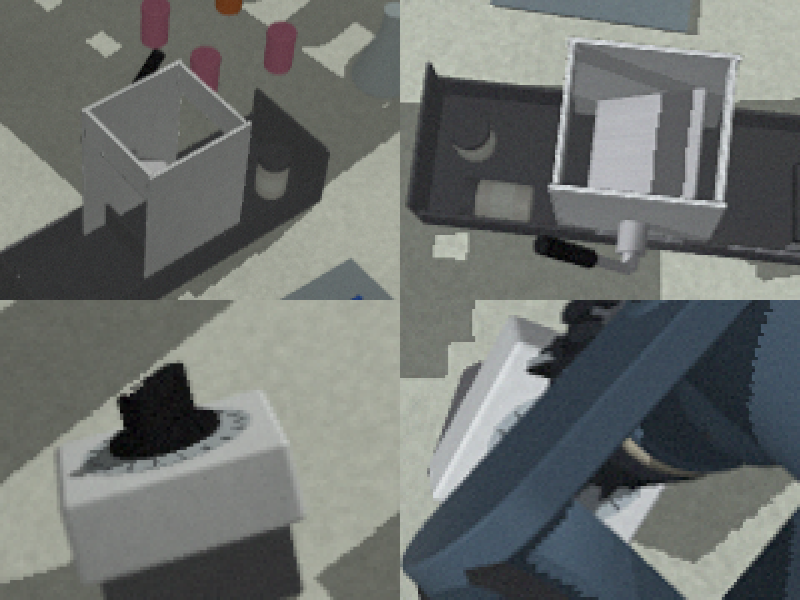

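View pics/t9.png

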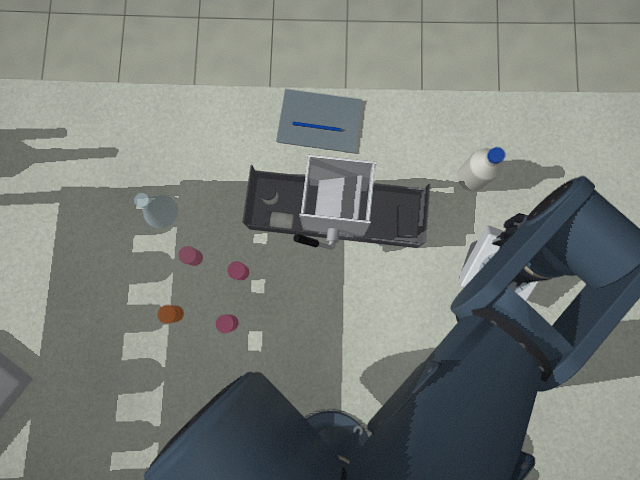

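```bash
python3 -c "
from h import *
b=snap('top')
for q in ((271.5,220),(293,220)): 
  P=onz(b,q,.03);print(R.from_euler('z',-CH[2]).apply(P-[CH[0],CH[1],0]))
b2=snap('top');print(abs(b2['img'][200:235,240:310].astype(int)-b['img'][200:235,240:310]).max())
manip.sign_off()
"
```

```text
[-0.04584564  0.16100962  0.03      ]
[-0.03996426  0.1062938   0.03      ]
14
the job is handed in; nothing more can be done
```

All three steps are done and the job is handed in; the clock stood at about 26 s of the 72 s allowed. No verdict was reported.

- **Dial:** I gripped the bar, turned it 80° (four clicks) clockwise and let go. In the picture afterwards the pointer had moved from about 48° anticlockwise to about 36° clockwise of straight up. That is about 84° measured, 4° more than four clicks. I put this down to reading the white line, as the next click would be 100°.
- **Lever:** I pushed it over towards the left tray, which holds the stored pot, until the force rose at the stop. The last pictures still show it over, at about 0.65 to 0.7 rad.
- **Pot:** I picked up the white pot with the grey lid from among the pink and orange look-alikes. I released it about 15 mm above the hopper mouth.
    - **Resting place:** It slid into the left tray and lies there on its side at about y = 0.11 to 0.16 m, x = −0.04 m in the chute's frame. Two pictures taken one after the other agreed to within image noise, so it is at rest.
- **Other items:** The stored pot and the slide box are in their trays. The bottle and the flask look unmoved in the last view from above. The gripper was clear of everything.
- **Check not possible:** In the last view from above the arm hid most of the dial. The scene camera showed the bar as it stood after release.

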